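# Change over the sample trays

## Task

Two identical trays slide on rails in low docks: one stands empty and has been left part-way out, the other is home with a white-capped bottle standing in it. First push the empty tray fully home with the fingertips, then hook a fingertip behind the front lip of the bottle's tray and draw it gently out along its rails to its stop; the two trays must never be out at the same time. Pinch and lift nothing, leave the bottle standing untouched in its tray, and do not disturb the things standing about.

Things in the scene. Friction and masses are not known exactly. Their poses are not given: they have to be found in the camera images.
- dock_a: Dock of the tray with the bottle: grey base plate with two aluminium side rails and a low back wall, 150 x 136 mm on plan, 41 mm high, fixed. Origin: centre of its underside, on the worktop. Its +x points from the open front to the back wall, +z up; its tray slides out along -x. The rails' tops and the tray's sides are 32 to 35 mm high.
- dock_b: Dock of the empty tray: grey base plate with two aluminium side rails and a low back wall, 150 x 136 mm on plan, 41 mm high, fixed. Origin: centre of its underside, on the worktop. Its +x points from the open front to the back wall, +z up; its tray slides out along -x. The rails' tops and the tray's sides are 32 to 35 mm high.
- tray_a (a joint): Slide of the bottle's tray (m): 0 = fully home in its dock, 0.08 = drawn out to its stop. Friction 2.5 N plus light damping; it stays where it is left.
- tray_b (a joint): Slide of the empty tray (m): 0 = fully home in its dock, 0.08 = drawn out to its stop. Friction 2.5 N plus light damping; it stays where it is left. At the start it is 0.035 to 0.055 out.
- lip_a (a point): Middle of the bottle's tray's front lip, 48 mm above the worktop, moving with the tray; axes as its dock; 80 mm in front of (-x of) the dock's centre when home. The lip is an upright wall 114 mm wide, 8 mm thick (4 mm either side of this point along x), its front half 40 mm high. Behind it: an empty pocket for a fingertip, 60 mm long, 108 mm wide, floor 16 mm above the worktop, then a 25 mm high divider.
- lip_b (a point): Middle of the empty tray's front lip, 48 mm above the worktop, moving with the tray; axes as its dock; 80 mm in front of (-x of) the dock's centre when home. The lip is an upright wall 114 mm wide, 8 mm thick (4 mm either side of this point along x), its front half 40 mm high. Behind it: an empty pocket for a fingertip, 60 mm long, 108 mm wide, floor 16 mm above the worktop, then a 25 mm high divider.
- bottle: Round white-capped bottle, 66 mm across, 106 mm high, loose, standing in the rear of the bottle's tray with its top about 122 mm above the worktop and its centre about 106 mm behind the lip; its front comes to about 70 mm behind the lip. Origin: centre of its underside, z up.
- timer: Bystander: white bench timer, 60 x 64 x 19 mm, lying at the front left of the worktop. Origin: centre of its underside.
- marker: Bystander: black and white marker pen, 137 x 11 x 12 mm, lying near the front. Origin: centre of its underside.
- tape: Bystander: roll of yellow tape lying flat between the two docks, 68 mm across, 19 mm high. Origin: centre of its underside.
- spare_bottle: Bystander: second white-capped bottle, 66 mm across, 102 mm high, standing near the front of the worktop. Origin: centre of its underside.
- film: Bystander: roll of film, 60 mm across, 51 mm high, standing near the front. Origin: centre of its underside.
Mind the look-alikes: they are no part of the job. Leave any black look-alike of the dock_b alone.

How it is judged:
By the outcome, as a careful person would: the job done as asked, in the order asked, and still so for the second after the job is handed in, with the robot touching nothing.
It also fails if it takes over 48 s, if anything falls off the work surface, if the arm or the gripper's body presses on something with over 40 N, if the wrist force passes 120 N, or if a joint passes its speed limit or range.

## Robot

A 6-joint arm with a two-finger parallel gripper is mounted at the origin on a cart in front of the work surface, level with it; the furniture and walls round the work are solid. World frame = base frame: x ahead of the robot, y to its left, z up, the work surface at z = 0. Lengths are in m, angles in rad, forces in N, time in s.
With the tool pointing down it reaches from about 0.35 to 0.85 m from the base axis. Payload 8.1 kg.
Tool frame: the origin (TCP) lies between the finger pads; the fingertips stand 25 mm ahead of it and the grasp point (between the pads) lies 6 mm ahead of it; z points along the fingers, y is the direction in which the jaws open and shut (so a half turn about z gives the same grasp; the last joint's range is limited). The gripper opens to 93 mm and grips with 3 to 60 N. Pads are 15 mm wide; open, the fingers measure 128 mm over their backs; the gripper's body (75 mm by 188 mm) begins 65 mm behind the grasp point.
Start: joints at [1.087, 0.13, 1.488, -0, 1.523, -0.085], TCP at [0.233, 0.553, 0.244] pointing down, gripper open.
Joint ranges: [-2.96, 2.96], [-0.89, 2.26], [0.02, 2.5], [-1.34, 4.48], [0, 2.73], [-2.66, 2.66]. Speed limits (rad/s): [2.39, 2.39, 2.79, 3.14, 3.14, 3.14].

## Interface

Orientations are given as a rotation vector (axis times angle).
In Python, from bench import bot gives the robot as it stands.
- The arm moves only by the tool arm_command, never from a script. Its arguments are lists of equal length, an entry for each row: "fingers": the opening, from 0 (shut) to 1 (fully open); "translation": the shift along the tool's x, y, z in m, a list of three; "spin": the turn about the tool's z in degrees. In form: {"fingers": [fingers, ...], "translation": [[tx, ty, tz], ...], "spin": [spin, ...]}. A call has 1 to 20 rows; each row shifts and turns the pose as measured when the row begins, along the tool's axes as they then stand; what a row does not reach is not made up. A row lasts 1/12 s, in which the tool goes at most 41.7 mm and 7.16 degrees, less where a joint would pass 70% of its speed; a pose out of reach is approached as far as the arm can. A call with a gripper value outside its range is refused whole. The fingers move at their own pace and stop on an object; the grip force is fixed at half the most. Time passes only in rows, so rows that do not move let the fingers close. It gives the time, the measured TCP pose, the force and the opening at its end, in the units of the state.
- bot.state(): the state, without advancing time (a new reading comes with each control period).
- bot.capture(name): name is "scene" or "top" or "wrist"; returns a dict with "pixels" (384x512x3 uint8, blue, green, red), "depth" (384x512 float32, m along the optical axis (not along the pixel's ray), 0 where there is no reading), "fx", "fy", "cx", "cy" (pixels), "world_to_cam" (4x4, takes a point from world to camera coordinates); the wrist camera has in their place "hand_eye" (4x4, takes a point from camera to tool coordinates, whose origin is the TCP and whose axes are the flange's). Camera axes: x right, y down, z forward; pixel columns grow to the right and rows downward; lengths in m; the calibration is good to about 2 mm. A picture is of the moment at which its call begins: read the wrist's pose just before it.
- bot.finish_job(): hands the job in, once; it reports no verdict.
The state is a dict: "t": time; "qpos": joint angles; "dq": joint speeds; "tau": joint torques, N m; "tool_pos": TCP position; "orientation": TCP orientation; "ft_force": force on the tool from outside, world axes, zero at the start; "wrist_torque": the same for the moment, N m; "opening": opening from 0.0 (shut) to 1.0 (fully open).
Only numpy, scipy, OpenCV 4.12 (cv2) and the standard library are available. Lean on these libraries where they do the work, as an engineer would, in place of code of your own. Each camera call takes 0.05 s, during which the arm holds its last target.

## Working session

There is one attempt and no reset: what is moved stays moved. The work goes in short steps, Python scripts to look and compute and a tool call to move; the robot and the scene stay as the last step left them, time stands still between calls to the robot, and variables do not carry over. Pictures are saved under pics/ and viewed, and the job is handed in when it is done.

Besides the shell and the picture viewer there is one more tool, called after "Emit:" as name([rows], argument=value, ...), one row to a line, values as JSON. arm_command: Moves the arm, as the interface text tells. Its arguments: {"type":"object","properties":{"fingers":{"type":"array","items":{"type":"number"}},"translation":{"type":"array","items":{"type":"array","items":{"type":"number"}}},"spin":{"type":"array","items":{"type":"number"}}},"required":["fingers","translation","spin"]}

```bash
ls; mkdir -p pics; cat > h.py <<'E'
import numpy as np,cv2
from bench import bot
from scipy.spatial.transform import Rotation as R
def cap(n,f):
    s=bot.state();c=bot.capture(n);cv2.imwrite('pics/'+f,c['pixels'])
    np.savez('/tmp/'+n+'.npz',T=np.eye(4),**{k:v for k,v in c.items()})
    d=c['depth'].astype(float);v,u=np.mgrid[:384,:512]
    P=np.stack([(u-c['cx'])/c['fx']*d,(v-c['cy'])/c['fy']*d,d],-1)
    if 'world_to_cam' in c: M=np.linalg.inv(c['world_to_cam'])
    else:
        T=np.eye(4);T[:3,:3]=R.from_rotvec(s['orientation']).as_matrix();T[:3,3]=s['tool_pos'];M=T@c['hand_eye']
    W=P@M[:3,:3].T+M[:3,3];W[d==0]=np.nan
    np.save('/tmp/'+n+'_W.npy',W)
    return c['pixels'],W
E
python3 - <<'E'
from h import *
s=bot.state();print(s)
for n in('scene','top','wrist'):cap(n,n+'0.png')
E
```

```text
pics
{'t': 0.0, 'qpos': array([ 1.08661503e+00,  1.31125402e-01,  1.48926336e+00, -3.76507856e-05,
        1.52302023e+00, -8.53905141e-02]), 'dq': array([-0.0009297 ,  0.00062662, -0.00217749, -0.00023204,  0.00040587,
        0.0008307 ]), 'tau': array([ 4.31647959e-04, -5.59851480e+01, -4.91753089e+01,  7.68614095e-02,
        3.57806298e-02, -1.78747046e-04]), 'tool_pos': array([0.23272369, 0.55245802, 0.24261753]), 'orientation': array([-6.22179440e-01, -3.07888133e+00,  2.75435987e-03]), 'ft_force': array([-0.04549459,  0.19266608,  0.75528072]), 'wrist_torque': array([ 0.01480115, -0.01874324,  0.03353885]), 'opening': 0.9979407271398446}
```

View pics/scene0.png

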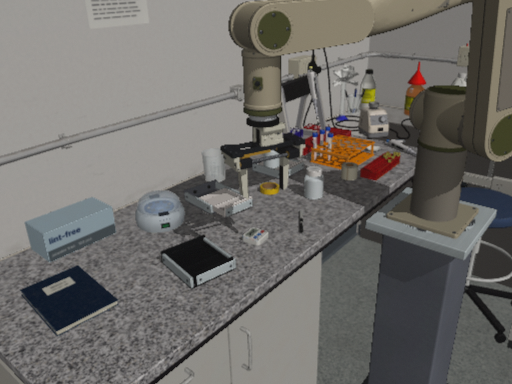

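View pics/top0.png

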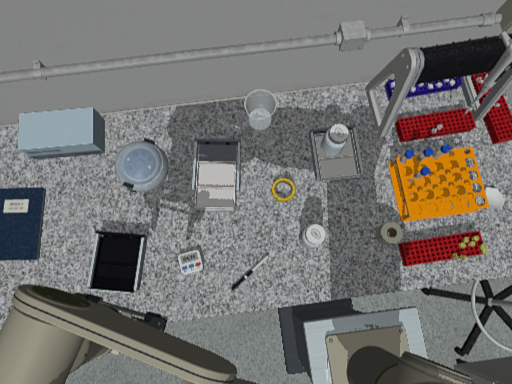

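View pics/wrist0.png

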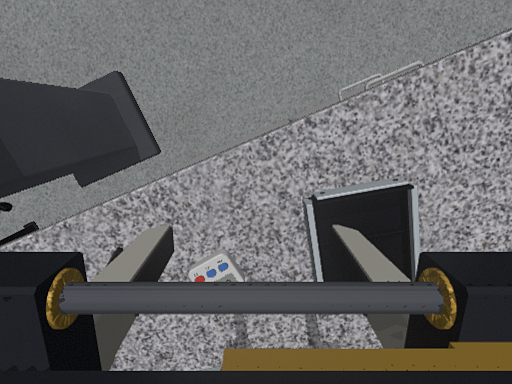

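The top view shows three candidates:
- **dock_b**: grey dock with a white, empty tray part-way out, around (217,175).
- **dock_a**: grey dock with a tray holding the white-capped bottle, around (335,155).
- **Look-alike**: black tray at (117,262), to be left alone.

There is also a spare bottle at (314,236), a timer at (190,262), a marker at (250,270), tape at (283,189) and film at (391,232). I'm choosing (217,175) as the empty tray and (335,155) as the bottle's tray, and will check both in a close crop.

```bash
python3 - <<'E'
from h import *
im=cv2.imread('pics/top0.png');W=np.load('/tmp/top_W.npy')
c=im[110:230,180:380];cv2.imwrite('pics/crop0.png',cv2.resize(c,None,fx=4,fy=4,interpolation=cv2.INTER_CUBIC))
H=W[...,2]
h=np.nan_to_num(np.clip(H/0.13,0,1)*255).astype(np.uint8)[110:230,180:380]
cv2.imwrite('pics/crop0h.png',cv2.resize(cv2.applyColorMap(h,cv2.COLORMAP_JET),None,fx=4,fy=4,interpolation=cv2.INTER_NEAREST))
for u,v in[(217,175),(335,155),(314,236),(283,189),(190,262),(250,270),(391,232),(218,208)]:print(u,v,W[v,u].round(3))
for col in(216,325,345):
    print(col);print([(r,*(W[r,col]*1000).round().astype(int)) for r in range(125,215,1)])
E
```

```text
217 175 [0.594 0.348 0.012]
335 155 [ 0.608 -0.006  0.017]
314 236 [0.371 0.11  0.102]
283 189 [0.529 0.16  0.   ]
190 262 [0.352 0.45  0.016]
250 270 [0.309 0.286 0.01 ]
391 232 [ 0.362 -0.124  0.015]
218 208 [0.489 0.354 0.039]
216
[(125, np.int64(755), np.int64(334), np.int64(2)), (126, np.int64(752), np.int64(335), np.int64(0)), (127, np.int64(750), np.int64(335), np.int64(-3)), (128, np.int64(746), np.int64(336), np.int64(0)), (129, np.int64(743), np.int64(336), np.int64(-1)), (130, np.int64(740), np.int64(336), np.int64(-3)), (131, np.int64(737), np.int64(337), np.int64(-2)), (132, np.int64(733), np.int64(337), np.int64(0)), (133, np.int64(731), np.int64(338), np.int64(-4)), (134, np.int64(726), np.int64(338), np.int64(1)), (135, np.int64(724), np.int64(338), np.int64(-1)), (136, np.int64(722), np.int64(339), np.int64(-5)), (137, np.int64(717), np.int64(339), np.int64(-2)), (138, np.int64(698), np.int64(337), np.int64(39)), (139, np.int64(694), np.int64(337), np.int64(41)), (140, np.int64(692), np.int64(338), np.int64(39)), (141, np.int64(690), np.int64(338), np.int64(35)), (14
[... 12090 characters left out ...]
 np.int64(471), np.int64(-16), np.int64(-3)), (202, np.int64(467), np.int64(-15), np.int64(-1)), (203, np.int64(464), np.int64(-13), np.int64(3)), (204, np.int64(462), np.int64(-14), np.int64(-2)), (205, np.int64(459), np.int64(-14), np.int64(-4)), (206, np.int64(455), np.int64(-12), np.int64(1)), (207, np.int64(452), np.int64(-12), np.int64(1)), (208, np.int64(450), np.int64(-13), np.int64(-5)), (209, np.int64(447), np.int64(-12), np.int64(-5)), (210, np.int64(444), np.int64(-11), np.int64(-3)), (211, np.int64(441), np.int64(-10), np.int64(0)), (212, np.int64(438), np.int64(-9), np.int64(0)), (213, np.int64(435), np.int64(-9), np.int64(-2)), (214, np.int64(433), np.int64(-9), np.int64(-3))]
```

View pics/crop0.png

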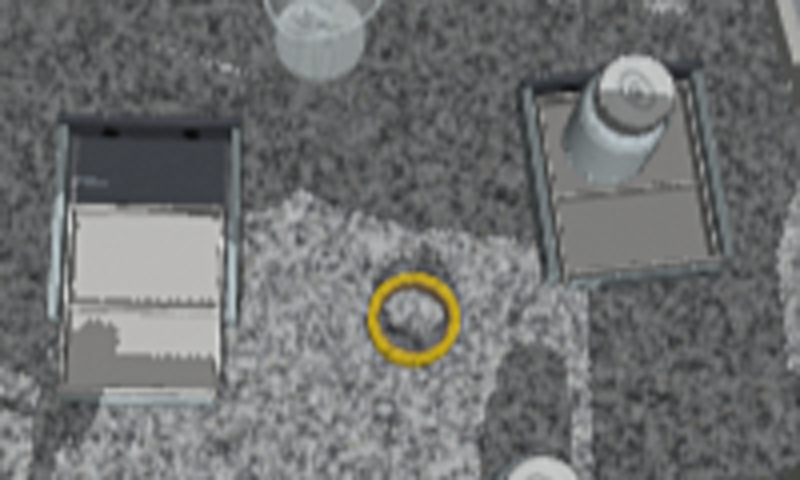

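View pics/crop0h.png

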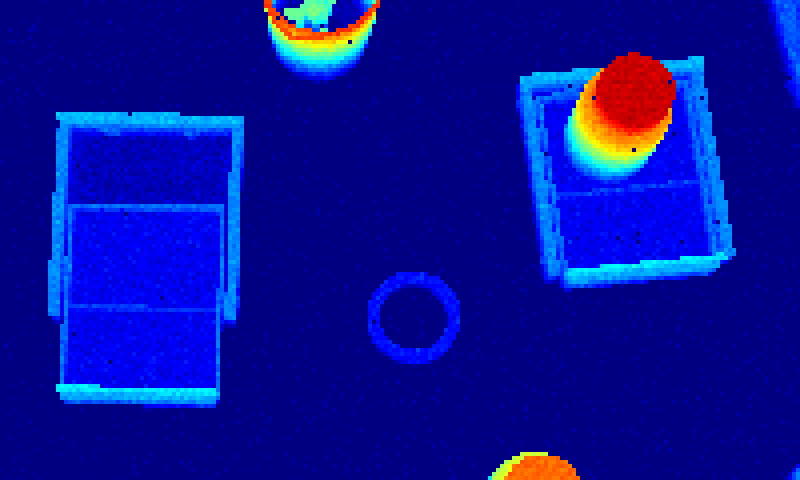

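The crop confirms it. The left dock has its empty tray out towards the robot, and its lip sits at crop (140,393), top-image (215,208). The right dock has the bottle in its tray, home, with its lip at crop (645,272), top-image (341,178).

```bash
python3 - <<'E'
from h import *
W=np.load('/tmp/top_W.npy');
v,u=np.mgrid[:384,:512]
def rect(m,n):
    p=(W[m][:,:2]*1000).astype(np.float32);r=cv2.minAreaRect(p);print(n,len(p),r);return p
def line(m,n):
    p=W[m];c=np.median(p,0);_,_,V=np.linalg.svd(p[:,:2]-p[:,:2].mean(0));d=V[0];a=np.degrees(np.arctan2(d[1],d[0]))%180
    t=(p[:,:2]-p[:,:2].mean(0))@d; nn=np.array([-d[1],d[0]]);s=(p[:,:2]-p[:,:2].mean(0))@nn
    print(n,len(p),'mean',p.mean(0).round(4),'ang',a.round(2),'ext',(t.max()-t.min()).round(4),'thick',(s.max()-s.min()).round(4)); 
    print('  ends',(p[:,:2].mean(0)+t.min()*d).round(4),(p[:,:2].mean(0)+t.max()*d).round(4))
Z=W[...,2]
B=(u>190)&(u<243)&(v>135)&(v<215); A=(u>308)&(u<365)&(v>120)&(v<184)
line(B&(Z>.042)&(v>200),'lipB'); line(B&(Z>.033)&(v<142),'backB')
line(B&(Z>.028)&(u<197)&(v>143)&(v<190),'railB L');line(B&(Z>.028)&(u>235)&(v>143)&(v<192),'railB R')
line(A&(Z>.042)&(v>170),'lipA')
line(A&(Z>.028)&(Z<.05)&(v>130)&(v<172)&(u<322),'railsA L')
line(A&(Z>.028)&(Z<.05)&(v>130)&(v<172)&(u>352),'railsA R')
rect(A&(Z>.028)&(Z<.052),'dockA'); rect(B&(Z>.028)&(Z<.052)&(v<192),'dockB')
b=A&(Z>.115);rect(b,'cap')
for n,m in(('spare',(u>295)&(u<330)&(v>215)&(v<255)&(Z>.05)),('timer',(u>170)&(u<210)&(v>245)&(v<280)&(Z>.01)),('marker',(u>225)&(u<275)&(v>245)&(v<295)&(Z>.006)),('film',(u>375)&(u<405)&(v>215)&(v<250)&(Z>.03)),('tape',(u>268)&(u<298)&(v>172)&(v<205)&(Z>.01)),('beaker',(u>240)&(u<280)&(v>85)&(v<135)&(Z>.02)),('lamp',(u>365)&(u<420)&(v>30)&(v<140)&(Z>.02))):
    p=W[m];print(n,p.min(0).round(3),p.max(0).round(3))
s=bot.state();print(R.from_rotvec(s['orientation']).as_matrix().round(3))
E
```

```text
lipB 68 mean [0.4916 0.3629 0.046 ] ang 80.58 ext 0.1093 thick 0.0071
  ends [0.501  0.4194] [0.4831 0.3116]
backB 150 mean [0.6933 0.3358 0.0387] ang 81.49 ext 0.1351 thick 0.0101
  ends [0.6832 0.2679] [0.7032 0.4015]
railB L 144 mean [0.6184 0.4099 0.0334] ang 172.5 ext 0.1333 thick 0.0128
  ends [0.6897 0.4005] [0.5576 0.4179]
railB R 128 mean [0.604  0.2837 0.0336] ang 171.21 ext 0.1376 thick 0.0083
  ends [0.6741 0.2729] [0.5381 0.2939]
lipA 68 mean [ 0.5361 -0.005   0.0457] ang 89.13 ext 0.1126 thick 0.0067
  ends [ 0.5353 -0.0623] [0.537  0.0503]
railsA L 189 mean [0.6277 0.0527 0.0325] ang 175.23 ext 0.1248 thick 0.0338
  ends [0.6863 0.0478] [0.562  0.0582]
railsA R 167 mean [ 0.6052 -0.0684  0.0325] ang 177.86 ext 0.1256 thick 0.0155
  ends [ 0.6704 -0.0709] [ 0.5448 -0.0662]
dockA 738 ((610.7667236328125, -7.223541259765625), (137.15464782714844, 163.4330596923828), 88.75694274902344)
dockB 549 ((619.44189453125, 345.8645324707031), (136.54315185546875, 159.089599609375), 81.88938903808594)
cap 289 ((640.2373657226562, 0.8185234069824219), (50.75890350341797, 51.89039993286133), 55.767494201660156)
spare [0.346 0.076 0.05 ] [0.41  0.137 0.106]
timer [0.321 0.415 0.01 ] [0.385 0.483 0.022]
marker [0.266 0.231 0.006] [0.344 0.345 0.015]
film [ 0.31  -0.147  0.03 ] [ 0.389 -0.082  0.054]
tape [0.492 0.128 0.01 ] [0.559 0.195 0.025]
beaker [0.711 0.128 0.02 ] [0.846 0.246 0.111]
lamp [ 0.629 -0.296  0.02 ] [ 0.847 -0.05   0.307]
[[-0.922  0.388 -0.001]
 [ 0.388  0.922 -0.001]
 [ 0.    -0.001 -1.   ]]
```

Emit:
arm_command([
  [0,0,0],
  [0,0,0],
  [0,0,0],
  [0,0,0],
], fingers=[0,0,0,0], spin=[-5,-5,-4.5,0])

```text
t: 0.48
tool_pos: [0.2323, 0.5518, 0.241]
orientation: [-0.212, -3.133, 0.007]
ft_force: [0.2, -0.2, 0.2]
opening: 0.76
```

```bash
cat >> h.py <<'E'
def rel(*tg):
    s=bot.state();M=R.from_rotvec(s['orientation']).as_matrix()
    print('t',round(s['t'],2),'pos',s['tool_pos'].round(4),'ydir',np.degrees(np.arctan2(M[1,1],M[0,1])).round(2),'tilt',M[2].round(3),'F',s['ft_force'].round(1),'op',round(s['opening'],2))
    for t in tg: print('->',t,((np.array(t)-s['tool_pos'])@M).round(4))
E
python3 - <<'E'
from h import *
rel((.457,.368,.243))
c=bot.capture('wrist');print(c['hand_eye'].round(3))
E
```

```text
t 0.48 pos [0.2323 0.5518 0.241 ] ydir 82.26 tilt [ 0.002 -0.004 -1.   ] F [ 0.2 -0.2  0.2] op 0.76
-> (0.457, 0.368, 0.243) [-0.2474 -0.1518 -0.0018]
[[ 0.    -0.965 -0.264  0.074]
 [ 1.     0.     0.001 -0.001]
 [-0.001 -0.264  0.965 -0.14 ]
 [ 0.     0.     0.     1.   ]]
```

Emit:
arm_command([
  [-0.02,-0.0125,0],
  [-0.02,-0.0125,0],
  [-0.02,-0.0125,0],
  [-0.02,-0.0125,0],
  [-0.02,-0.0125,0],
  [-0.02,-0.0125,0],
  [-0.02,-0.0125,0],
  [-0.02,-0.0125,0],
  [-0.02,-0.0125,0],
  [-0.02,-0.0125,0],
  [-0.02,-0.0125,0],
  [-0.02,-0.0125,0],
  [0,0,0],
], fingers=[0,0,0,0,0,0,0,0,0,0,0,0,0], spin=[0,0,0,0,0,0,0,0,0,0,0,0,0.4])

```text
t: 1.62
tool_pos: [0.4528, 0.3576, 0.2384]
orientation: [-0.291, -3.124, 0.011]
ft_force: [-0.4, 0.1, 0.7]
opening: 0.01
```

```bash
python3 - <<'E'
from h import *
rel((.457,.368,.05))
cap('wrist','w1.png');cap('scene','s1.png')
E
```

```text
t 1.62 pos [0.4528 0.3576 0.2384] ydir 79.34 tilt [ 0.003 -0.007 -1.   ] F [-0.4  0.1  0.7] op 0.01
-> (0.457, 0.368, 0.05) [-0.0028  0.0124  0.1884]
```

View pics/w1.png

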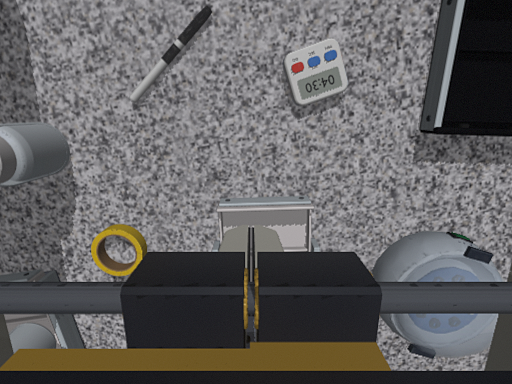

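The wrist view shows lip B as a horizontal strip at rows 198-207, columns 220-312. The closed fingers are at (250,240), the marker and timer are well to the robot's side, and the black look-alike is at the top right. I'll re-measure the lip from here.

```bash
python3 - <<'E'
from h import *
W=np.load('/tmp/wrist_W.npy');v,u=np.mgrid[:384,:512];Z=W[...,2]
m=(u>205)&(u<325)&(v>190)&(v<235)&(Z>.036)&(Z<.06)
p=W[m];print(len(p),p.mean(0),p.min(0),p.max(0))
p=W[m&(Z>.044)];q=p[:,:2]-p[:,:2].mean(0);V=np.linalg.svd(q)[2] if len(q)<2000 else np.linalg.svd(q,full_matrices=False)[2]
print(len(p),p.mean(0),V[0],np.degrees(np.arctan(V[0][1]/V[0][0])),np.ptp(q@V[0]),np.ptp(q@V[1]))
for r in range(190,215,2):print(r,W[r,265].round(4),W[r,235].round(4),W[r,295].round(4))
E
```

```text
844 [0.48685912 0.36601326 0.04217481] [0.4749109  0.30936672 0.03603738] [0.49899768 0.42101035 0.04930906]
348 [0.48875234 0.36612279 0.04640656] [-0.15089174 -0.98855029] 81.32139232922277 0.11283351737613745 0.0043907679594913235
190 [ 4.784e-01  3.697e-01 -1.000e-04] [ 0.4714  0.3312 -0.0006] [ 0.4861  0.4082 -0.0019]
192 [ 4.811e-01  3.692e-01 -3.000e-04] [ 0.4742  0.3306 -0.0012] [ 0.4886  0.4078 -0.0013]
194 [ 0.4839  0.3687 -0.0006] [ 0.477   0.3299 -0.002 ] [ 0.4909  0.4073 -0.    ]
196 [4.863e-01 3.683e-01 2.000e-04] [ 0.4795  0.3295 -0.001 ] [ 0.4942  0.4071 -0.0023]
198 [0.4835 0.368  0.0196] [0.4775 0.3309 0.0162] [0.4893 0.4043 0.0229]
200 [0.4835 0.3676 0.0281] [0.4779 0.3313 0.0243] [0.489  0.4032 0.0318]
202 [0.4832 0.3673 0.0374] [0.4777 0.3319 0.0337] [0.4894 0.4022 0.0385]
204 [0.4847 0.3669 0.0404] [0.4785 0.3321 0.0397] [0.4921 0.4019 0.0376]
206 [0.4873 0.3665 0.0401] [0.4811 0.3315 0.0389] [0.4925 0.401  0.0438]
208 [0.4878 0.3662 0.046 ] [0.4822 0.3315 0.0436] [0.4938 0.4004 0.047 ]
210 [0.4899 0.3658 0.0469] [0.4837 0.3314 0.0465] [0.5076 0.4028 0.0144]
212 [0.5032 0.3647 0.0147] [0.496  0.3271 0.0153] [0.5099 0.4023 0.0155]
214 [0.5058 0.3643 0.0147] [0.4989 0.3265 0.0144] [0.5131 0.4021 0.0139]
```

Emit:
arm_command([
  [0.002,0.013,0],
  [0,0,0.025],
  [0,0,0.025],
  [0,0,0.025],
  [0,0,0.025],
  [0,0,0.025],
  [0,0,0.025],
  [0,0,0.025],
  [0,0,0],
], fingers=[0,0,0,0,0,0,0,0,0], spin=[-2.2,0,0,0,0,0,0,0,0])

```text
t: 2.47
tool_pos: [0.4435, 0.3905, 0.0603]
orientation: [-0.195, -3.134, -0.007]
ft_force: [-1.7, 0.2, -0.6]
opening: 0.005
```

```bash
python3 - <<'E'
from h import *
rel((.452,.3705,.046),(.475-.0,.3675,.046),(.475+.052*.989,.3675-.052*.148,.046))
E
```

```text
t 2.47 pos [0.4435 0.3905 0.0603] ydir 82.88 tilt [ 0.002  0.004 -1.   ] F [-1.7  0.2 -0.6] op 0.0
-> (0.452, 0.3705, 0.046) [-0.011  -0.0189  0.0142]
-> (0.475, 0.3675, 0.046) [-0.0342 -0.019   0.0141]
-> (0.526428, 0.359804, 0.046) [-0.0862 -0.0203  0.014 ]
```

Emit:
arm_command([
  [0,-0.007,0.005],
  [0,-0.007,0.005],
  [0,0,0],
  [0,0,0],
  [0,0,0],
  [0,0,0],
], fingers=[0,0,0,0,0,0], spin=[0.7,0.7,0,0,0,0])

```text
t: 2.97
tool_pos: [0.4412, 0.3806, 0.0546]
orientation: [0.228, 3.131, 0.013]
ft_force: [0.7, 0.3, -0.1]
opening: 0.008
```

```bash
python3 - <<'E'
from h import *
rel((.475-.0,.3675,.046),(.475+.052*.989,.3675-.052*.148,.046))
E
```

```text
t 2.97 pos [0.4412 0.3806 0.0546] ydir 81.66 tilt [-0.001  0.009 -1.   ] F [ 0.7  0.3 -0.1] op 0.01
-> (0.475, 0.3675, 0.046) [-0.0353 -0.0081  0.0086]
-> (0.526428, 0.359804, 0.046) [-0.0873 -0.0083  0.0087]
```

Emit:
arm_command([
  [-0.005,-0.003,0.003],
  [-0.005,-0.003,0.003],
  [-0.005,-0.002,0.002],
  [-0.005,0,0],
  [-0.005,0,0],
  [-0.005,0,0],
  [-0.005,0,0],
], fingers=[0,0,0,0,0,0,0], spin=[0,0,0,0,0,0,0])

```text
t: 3.55
tool_pos: [0.4797, 0.3671, 0.0488]
orientation: [0.229, 3.128, 0.018]
ft_force: [-2.1, 0.7, 1.9]
opening: 0.005
```

```bash
python3 - <<'E'
from h import *
rel((.475-.0,.3675,.046),(.475+.052*.989,.3675-.052*.148,.046))
E
```

```text
t 3.55 pos [0.4797 0.3671 0.0488] ydir 81.62 tilt [-0.004  0.012 -1.   ] F [-2.1  0.7  1.9] op 0.0
-> (0.475, 0.3675, 0.046) [ 0.0047 -0.0003  0.0028]
-> (0.526428, 0.359804, 0.046) [-0.0473 -0.0005  0.003 ]
```

In contact and pushing, at about 2 N. I'll keep going.

Emit:
arm_command([
  [-0.005,0,0.001],
  [-0.005,0,0.001],
  [-0.005,0,0],
  [-0.005,0,0],
  [-0.005,0,0],
  [-0.005,0,0],
  [-0.005,0,0],
  [-0.005,0,0],
], fingers=[0,0,0,0,0,0,0,0], spin=[0,0,0,0,0,0,0,0])

```text
t: 4.22
tool_pos: [0.5221, 0.3609, 0.0462]
orientation: [0.229, 3.131, 0.017]
ft_force: [-2.6, -1.0, 2.0]
opening: 0.004
```

```bash
python3 - <<'E'
from h import *
rel((.475+.052*.989,.3675-.052*.148,.046))
E
```

```text
t 4.22 pos [0.5221 0.3609 0.0462] ydir 81.64 tilt [-0.001  0.011 -1.   ] F [-2.6 -1.   2. ] op 0.0
-> (0.526428, 0.359804, 0.046) [-0.0044 -0.0005  0.0002]
```

Emit:
arm_command([
  [-0.003,0,0],
  [-0.003,0,0],
  [-0.003,0,0],
  [-0.003,0,0],
  [-0.003,0,0],
  [-0.003,0,0],
], fingers=[0,0,0,0,0,0], spin=[0,0,0,0,0,0])

```text
t: 4.72
tool_pos: [0.5279, 0.3604, 0.0456]
orientation: [-0.224, -3.107, -0.011]
ft_force: [-17.9, -0.2, 12.1]
opening: 0.004
```

Emit:
arm_command([
  [-0.003,0,0],
  [-0.003,0,0],
  [-0.003,0,0],
], fingers=[0,0,0], spin=[0,0,0])

```text
t: 4.97
tool_pos: [0.5281, 0.3605, 0.0456]
orientation: [-0.219, -3.089, -0.006]
ft_force: [-17.8, -0.9, 13.9]
opening: 0.005
```

```bash
python3 - <<'E'
from h import *
rel((.50,.3637,.046))
im,W=cap('top','t2.png')
cv2.imwrite('pics/t2c.png',cv2.resize(im[110:230,180:380],None,fx=4,fy=4,interpolation=cv2.INTER_CUBIC))
E
```

```text
t 4.97 pos [0.5281 0.3605 0.0456] ydir 81.9 tilt [ 0.045  0.001 -0.999] F [-17.8  -0.9  13.9] op 0.0
-> (0.5, 0.3637, 0.046) [ 0.0282 -0.0008  0.0008]
```

View pics/t2c.png

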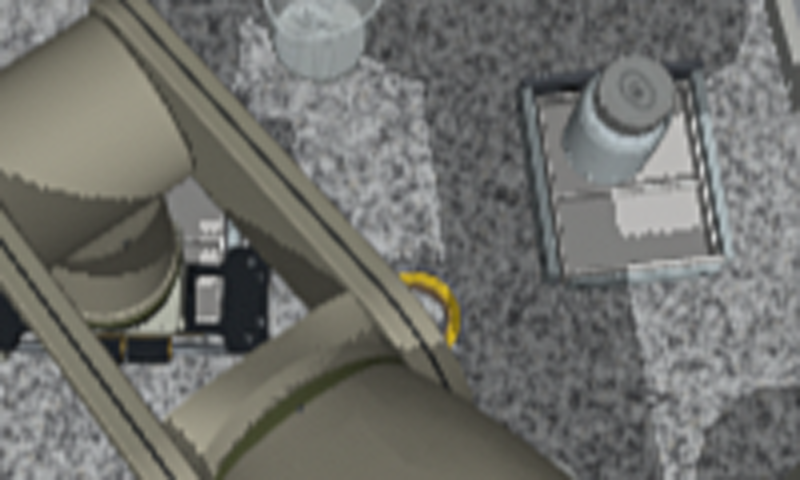

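Emit:
arm_command([
  [0.005,0,0],
  [0.007,0,0],
  [0.007,0,0],
  [0.007,0,0],
  [0,0,0],
  [0,0,-0.02],
  [0,0,-0.025],
  [0,0,-0.025],
  [0,0,-0.025],
  [0,0,-0.025],
  [0,0,-0.02],
  [0,0,0],
  [0,0,0],
], fingers=[0,0,0,0,0,0,0,0,0,0,0,0,0], spin=[0,0,0,0,0,0,0,0,0,0,0,0,0])

```text
t: 6.1
tool_pos: [0.5063, 0.3618, 0.1905]
orientation: [-0.218, -3.091, -0.003]
ft_force: [0.1, 0.0, -0.2]
opening: 0.002
```

```bash
python3 - <<'E'
from h import *
rel((.5,.2,.22))
im,W=cap('wrist','w2.png')
E
```

```text
t 6.1 pos [0.5063 0.3618 0.1905] ydir 81.94 tilt [ 0.043 -0.001 -0.999] F [ 0.1  0.  -0.2] op 0.0
-> (0.5, 0.2, 0.22) [-0.0152 -0.1611 -0.03  ]
```

View pics/w2.png

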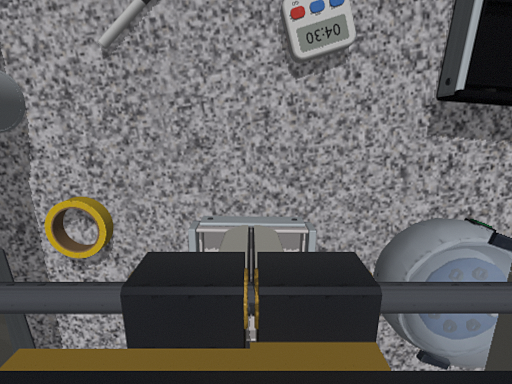

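Lip B now lies flush with its rail ends, at rows 217-225, columns 192-313. I'll move across to tray A and check tray B from the top view once the arm is clear.

Emit:
arm_command([
  [-0.002,-0.01,-0.005],
  [-0.002,-0.02,-0.005],
  [-0.002,-0.02,0],
  [-0.002,-0.02,0],
  [-0.002,-0.02,0],
  [-0.002,-0.02,0],
  [-0.002,-0.02,0],
  [-0.002,-0.02,0],
  [-0.002,-0.02,0],
  [-0.002,-0.02,0],
  [-0.002,-0.02,0],
  [-0.002,-0.02,0],
  [-0.002,-0.02,0],
  [-0.002,-0.02,0],
  [-0.002,-0.02,0],
  [-0.002,-0.02,0],
  [-0.002,-0.01,0],
  [0,0,0],
  [0,0,0],
], fingers=[0,0,0,0,0,0,0,0,0,0,0,0,0,0,0,0,0,0,0], spin=[0,0,0,0,0,0,0,0,0,0,0,0,0,0,0,0,0,0,0])

```text
t: 7.73
tool_pos: [0.4774, 0.0125, 0.175]
orientation: [-0.217, -3.052, 0.019]
ft_force: [-0.1, -0.3, -0.4]
opening: 0.007
```

```bash
python3 - <<'E'
from h import *
rel((.49,-.005,.2))
im,W=cap('top','t3.png')
cv2.imwrite('pics/t3c.png',cv2.resize(im[110:290,170:410],None,fx=3,fy=3,interpolation=cv2.INTER_CUBIC))
v,u=np.mgrid[:384,:512];Z=W[...,2]
B=(u>190)&(u<243)&(v>135)&(v<215)
p=W[B&(Z>.042)&(Z<.055)];print('lipB',len(p),p.mean(0).round(4),p.min(0).round(3),p.max(0).round(3))
p=W[B&(Z>.028)&(Z<.055)][:,:2].astype(np.float32);print(cv2.minAreaRect(p*1000))
cap('wrist','w3.png')
E
```

```text
t 7.73 pos [0.4774 0.0125 0.175 ] ydir 81.92 tilt [ 0.081 -0.018 -0.997] F [-0.1 -0.3 -0.4] op 0.01
-> (0.49, -0.005, 0.2) [-0.0129 -0.016  -0.0258]
lipB 80 [0.5652 0.3561 0.0454] [0.535 0.277 0.042] [0.701 0.412 0.05 ]
((618.3338623046875, 346.3837890625), (136.1123046875, 162.53163146972656), 81.3369369506836)
```

View pics/t3c.png

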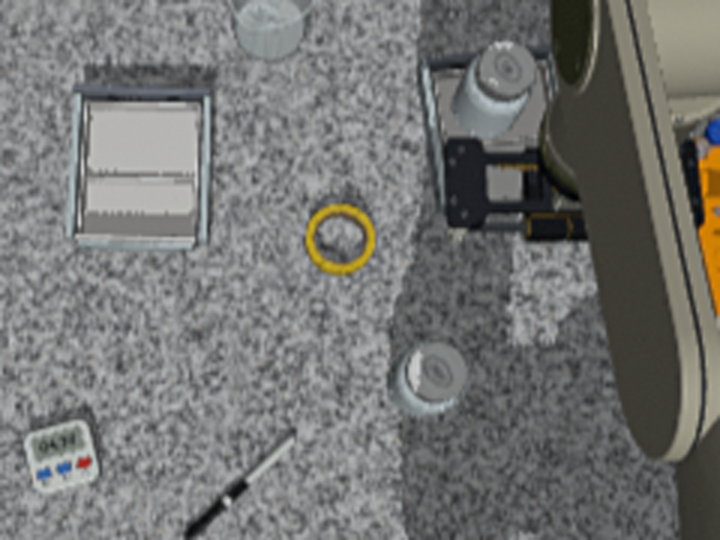

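View pics/w3.png

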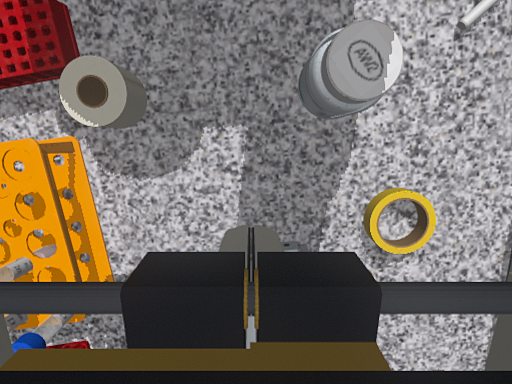

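Tray B is home: its dock-and-tray extent is 162.5 mm, against 163.4 mm for the home dock A, and the picture shows the lip flush. The bystanders look unmoved. Lip A is hidden by the gripper in the wrist view, so I'll raise, align the yaw and look again.

Emit:
arm_command([
  [0,-0.008,-0.02],
  [0,-0.008,-0.02],
  [0,0,-0.02],
  [0,0,-0.01],
  [0,0,0],
  [0,0,0],
  [0,0,0],
], fingers=[0,0,0,0,0,0,0], spin=[-2.2,-2.2,-2.2,0,0,0,0])

```text
t: 8.42
tool_pos: [0.4808, 0.0039, 0.2449]
orientation: [-0.023, -3.055, 0.009]
ft_force: [-0.7, 1.0, -1.6]
opening: 0.006
```

```bash
python3 - <<'E'
from h import *
rel((.49,-.005,.2))
cap('wrist','w4.png')
E
```

```text
t 8.42 pos [0.4808 0.0039 0.2449] ydir 89.15 tilt [ 0.087 -0.007 -0.996] F [-0.7  1.  -1.6] op 0.01
-> (0.49, -0.005, 0.2) [-0.0132 -0.0085  0.044 ]
```

View pics/w4.png

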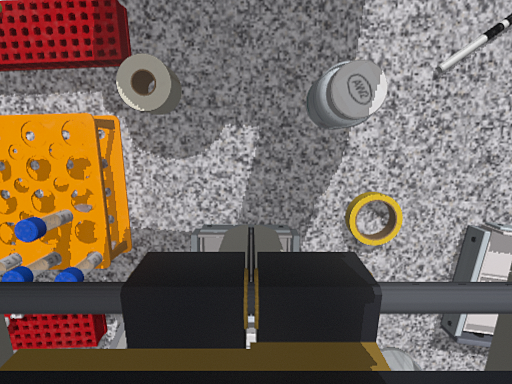

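```bash
python3 - <<'E'
from h import *
W=np.load('/tmp/wrist_W.npy');v,u=np.mgrid[:384,:512];Z=W[...,2]
m=(u>185)&(u<305)&(v>215)&(v<252)&((u<222)|(u>282))
for lo,hi in((.025,.036),(.036,.043),(.0435,.055)):
    p=W[m&(Z>lo)&(Z<hi)];print(lo,len(p),p.mean(0).round(4),p.min(0).round(4),p.max(0).round(4))
for c in(200,205,212,285,290,295):print(c,[tuple((W[r,c]*1000).round(0).astype(int).tolist()) for r in range(220,250,2)])
W=np.load('/tmp/top_W.npy')
E
```

```text
0.025 401 [ 0.5433 -0.0105  0.0317] [ 0.5248 -0.0739  0.025 ] [0.5598 0.062  0.0354]
0.036 150 [ 0.529  -0.0241  0.039 ] [ 0.5257 -0.0623  0.0361] [0.5328 0.0507 0.043 ]
0.0435 127 [ 0.532  -0.0267  0.0463] [ 0.5296 -0.0628  0.0436] [0.5356 0.0502 0.049 ]
200 [(525, -67, 0), (528, -67, -2), (531, -67, -1), (533, -67, 0), (535, -67, 4), (527, -60, 38), (530, -61, 37), (530, -59, 45), (532, -59, 47), (540, -62, 31), (542, -62, 31), (545, -62, 30), (548, -63, 30), (550, -63, 30), (553, -63, 32)]
205 [(525, -60, -2), (528, -60, 0), (526, -58, 15), (526, -56, 24), (526, -55, 32), (527, -54, 38), (530, -54, 38), (530, -53, 45), (532, -53, 47), (545, -59, 14), (548, -59, 15), (551, -59, 15), (553, -59, 15), (556, -59, 14), (559, -59, 14)]
212 [(525, -51, -1), (528, -51, -2), (526, -49, 15), (526, -47, 26), (526, -46, 33), (527, -46, 38), (530, -46, 38), (530, -45, 45), (532, -45, 47), (545, -49, 15), (548, -50, 14), (551, -50, 14), (554, -50, 14), (556, -50, 15), (559, -50, 15)]
285 [(527, 48, -1), (529, 48, -1), (532, 48, -1), (528, 45, 22), (528, 44, 30), (528, 44, 39), (531, 44, 38), (532, 43, 42), (533, 43, 46), (546, 46, 15), (549, 46, 15), (552, 46, 15), (555, 46, 15), (557, 46, 15), (560, 46, 16)]
290 [(527, 55, -2), (530, 55, -2), (532, 55, -2), (535, 55, 0), (538, 55, -2), (538, 54, 7), (532, 50, 34), (532, 49, 42), (533, 48, 48), (536, 49, 47), (550, 53, 13), (553, 53, 11), (556, 53, 12), (559, 53, 12), (562, 53, 10)]
295 [(527, 61, -1), (530, 61, -2), (533, 61, -2), (535, 62, -2), (538, 61, -1), (538, 60, 9), (537, 59, 19), (537, 58, 26), (538, 57, 33), (540, 57, 34), (543, 57, 33), (545, 57, 34), (548, 56, 35), (551, 57, 33), (553, 57, 34)]
```

Lip A's front face is at x≈0.527, so its centre is at (0.531, -0.006) and its back face at x≈0.535, with the axis at about -1.3°. I'll put the fingertip in the pocket at x≈0.55.

```bash
python3 - <<'E'
from h import *
rel((.550,-.006,.245),(.552,-.006,.14),(.552,-.006,.055))
E
```

```text
t 8.47 pos [0.4805 0.004  0.2445] ydir 89.16 tilt [ 0.087 -0.007 -0.996] F [ 0.6  0.5 -0.3] op 0.0
-> (0.55, -0.006, 0.245) [-0.0693 -0.0089 -0.0065]
-> (0.552, -0.006, 0.14) [-0.0805 -0.0082  0.0979]
-> (0.552, -0.006, 0.055) [-0.0879 -0.0077  0.1826]
```

Emit:
arm_command([
  [-0.014,-0.002,0],
  [-0.014,-0.002,0],
  [-0.014,-0.002,0],
  [-0.014,-0.002,0],
  [-0.012,0,0.01],
  [-0.004,0,0.02],
  [-0.002,0,0.02],
  [-0.002,0,0.02],
  [0,0,0.01],
  [0,0,0],
  [0,0,0],
], fingers=[0,0,0,0,0,0,0,0,0,0,0], spin=[0,0,0,0,0,0,0,0,0,0,0])

```text
t: 9.38
tool_pos: [0.5452, -0.003, 0.1419]
orientation: [-0.027, -3.037, 0.007]
ft_force: [-0.2, -0.2, 1.2]
opening: 0.003
```

```bash
python3 - <<'E'
from h import *
rel((.552,-.006,.14),(.552,-.006,.055))
cap('scene','s5.png');cap('wrist','w5.png')
E
```

```text
t 9.38 pos [ 0.5452 -0.003   0.1419] ydir 88.99 tilt [ 0.104 -0.005 -0.995] F [-0.2 -0.2  1.2] op 0.0
-> (0.552, -0.006, 0.14) [-0.007  -0.0028  0.0012]
-> (0.552, -0.006, 0.055) [-0.0158 -0.0024  0.0857]
```

View pics/s5.png

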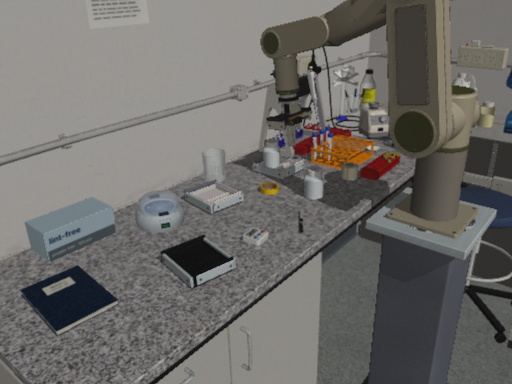

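View pics/w5.png

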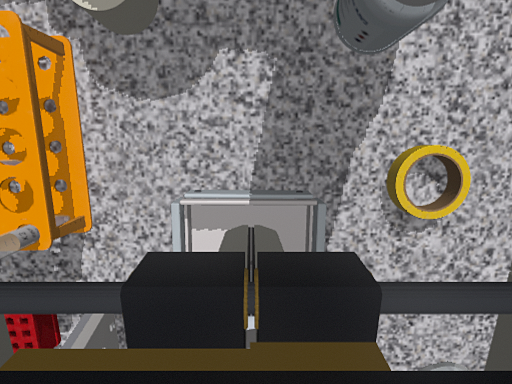

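The wrist view shows lip A at row 198, columns 175-325, with the fingers over the pocket, but the tool's tilt has crept up to about 6° towards the bottle. I'll test whether backing off undoes it before going in.

Emit:
arm_command([
  [0.02,0,-0.005],
  [0.02,0,-0.005],
  [0.02,0,-0.005],
  [0,0,0],
  [0,0,0],
  [0,0,0],
], fingers=[0,0,0,0,0,0], spin=[0,0,0,0,0,0])

```text
t: 9.98
tool_pos: [0.4902, -0.0022, 0.1718]
orientation: [-0.028, -3.051, 0.009]
ft_force: [-0.4, 0.3, -0.3]
opening: 0.003
```

```bash
python3 - <<'E'
from h import *
rel((.552,-.006,.14),(.552,-.006,.055))
E
```

```text
t 9.98 pos [ 0.4902 -0.0022  0.1718] ydir 88.97 tilt [ 0.09  -0.007 -0.996] F [-0.4  0.3 -0.3] op 0.0
-> (0.552, -0.006, 0.14) [-0.0645 -0.0024  0.0261]
-> (0.552, -0.006, 0.055) [-0.0722 -0.0019  0.1108]
```

Emit:
arm_command([
  [-0.006,0,0],
  [-0.006,0,0],
  [-0.006,0,0],
  [-0.006,0,0],
  [-0.006,0,0],
  [-0.006,0,0],
  [-0.006,0,0.002],
  [-0.006,0,0.002],
  [-0.006,-0.001,0.002],
  [-0.004,-0.001,0.002],
  [0,0,0],
  [0,0,0],
], fingers=[0,0,0,0,0,0,0,0,0,0,0,0], spin=[0,0,0,0,0,0,0,0,0,0,0,0])

```text
t: 10.98
tool_pos: [0.5565, -0.0059, 0.1558]
orientation: [-0.028, -3.051, 0.009]
ft_force: [0.2, -0.6, 0.8]
opening: 0.01
```

```bash
python3 - <<'E'
from h import *
rel((.552,-.006,.14),(.552,-.006,.055))
E
```

```text
t 10.98 pos [ 0.5565 -0.0059  0.1558] ydir 88.96 tilt [ 0.091 -0.006 -0.996] F [ 0.2 -0.6  0.8] op 0.01
-> (0.552, -0.006, 0.14) [ 0.0031 -0.0001  0.0161]
-> (0.552, -0.006, 0.055) [-0.0046  0.0005  0.1008]
```

Fast backing reduces the tilt and slow advance does not add to it. I'll do one bigger cycle.

Emit:
arm_command([
  [0.04,0,-0.01],
  [0.04,0,-0.005],
  [0.04,0,0],
  [0,0,0],
  [0,0,0],
  [0,0,0],
], fingers=[0,0,0,0,0,0], spin=[0,0,0,0,0,0])

```text
t: 11.48
tool_pos: [0.4274, -0.003, 0.1719]
orientation: [-0.028, -3.029, 0.006]
ft_force: [-0.3, -0.2, 0.5]
opening: 0.007
```

Emit:
arm_command([
  [-0.007,0,0],
  [-0.007,0,0],
  [-0.007,0,0],
  [-0.007,0,0],
  [-0.007,0,0],
  [-0.007,0,0],
  [-0.007,0,0],
  [-0.007,0,0],
  [-0.007,0,0],
  [-0.007,0,0],
  [0,0,0],
  [0,0,0],
], fingers=[0,0,0,0,0,0,0,0,0,0,0,0], spin=[0,0,0,0,0,0,0,0,0,0,0,0])

```text
t: 12.48
tool_pos: [0.5103, -0.0048, 0.163]
orientation: [-0.028, -3.031, 0.006]
ft_force: [-0.8, 0.2, -0.4]
opening: 0.003
```

```bash
python3 - <<'E'
from h import *
rel((.552,-.006,.14),(.552,-.006,.055))
E
```

```text
t 12.48 pos [ 0.5103 -0.0048  0.163 ] ydir 88.95 tilt [ 0.11  -0.005 -0.994] F [-0.8  0.2 -0.4] op 0.0
-> (0.552, -0.006, 0.14) [-0.044  -0.0003  0.0183]
-> (0.552, -0.006, 0.055) [-5.340e-02  1.000e-04  1.027e-01]
```

Emit:
arm_command([
  [0.02,0,-0.005],
  [0.02,0,-0.005],
  [0.02,0,-0.005],
  [0,0,0],
  [0,0,0],
  [0,0,0],
], fingers=[0,0,0,0,0,0], spin=[0,0,0,0,0,0])

```text
t: 12.98
tool_pos: [0.4494, -0.0035, 0.1842]
orientation: [-0.028, -3.029, 0.005]
ft_force: [-0.5, 0.1, -0.1]
opening: 0.006
```

Emit:
arm_command([
  [-0.015,0,0],
  [-0.015,0,0],
  [-0.015,0,0],
  [-0.015,0,0],
  [-0.01,0,0],
  [0,0,0],
  [0,0,0],
  [0,0,0],
], fingers=[0,0,0,0,0,0,0,0], spin=[0,0,0,0,0,0,0,0])

```text
t: 13.65
tool_pos: [0.5245, -0.0049, 0.1734]
orientation: [-0.028, -3.028, 0.005]
ft_force: [0.4, 0.5, -0.1]
opening: 0.005
```

```bash
python3 - <<'E'
from h import *
rel((.552,-.006,.14),(.552,-.006,.055))
E
```

```text
t 13.65 pos [ 0.5245 -0.0049  0.1734] ydir 88.95 tilt [ 0.113 -0.005 -0.994] F [ 0.4  0.5 -0.1] op 0.01
-> (0.552, -0.006, 0.14) [-0.0311 -0.0004  0.0301]
-> (0.552, -0.006, 0.055) [-0.0407 -0.      0.1145]
```

The tilt stays at about 6.5°. Even so, the gripper body stays about 15 mm clear of the cap with its edge at z≈0.11, so I'll go on with a gentle descent.

Emit:
arm_command([
  [-0.006,0,0.003],
  [-0.007,0,0.006],
  [-0.007,0,0.008],
  [-0.006,0,0.01],
  [-0.002,0,0.01],
  [-0.001,0,0.01],
  [-0.001,0,0.006],
  [0,0,0],
  [0,0,0],
  [0,0,0],
], fingers=[0,0,0,0,0,0,0,0,0,0], spin=[0,0,0,0,0,0,0,0,0,0])

```text
t: 14.48
tool_pos: [0.5478, -0.0055, 0.1087]
orientation: [-0.028, -3.024, 0.005]
ft_force: [0.2, 0.4, 0.6]
opening: 0.004
```

```bash
python3 - <<'E'
from h import *
rel((.551,-.006,.055))
E
```

```text
t 14.48 pos [ 0.5478 -0.0055  0.1087] ydir 88.94 tilt [ 0.117 -0.004 -0.993] F [0.2 0.4 0.6] op 0.0
-> (0.551, -0.006, 0.055) [-0.0095 -0.0002  0.053 ]
```

Emit:
arm_command([
  [-0.003,0,0.005],
  [-0.002,0,0.006],
  [-0.001,0,0.006],
  [-0.001,0,0.003],
  [0,0,0],
  [0,0,0],
  [0,0,0],
], fingers=[0,0,0,0,0,0,0], spin=[0,0,0,0,0,0,0])

```text
t: 15.07
tool_pos: [0.5539, -0.0058, 0.0876]
orientation: [-0.028, -3.027, 0.005]
ft_force: [0.7, 0.6, 0.4]
opening: 0.002
```

```bash
python3 - <<'E'
from h import *
rel((.551,-.006,.055))
cap('wrist','w6.png');im,W=cap('scene','s6.png')
cv2.imwrite('pics/s6c.png',cv2.resize(im[90:210,230:330],None,fx=5,fy=5,interpolation=cv2.INTER_CUBIC))
E
```

```text
t 15.07 pos [ 0.5539 -0.0058  0.0876] ydir 88.94 tilt [ 0.114 -0.004 -0.993] F [0.7 0.6 0.4] op 0.0
-> (0.551, -0.006, 0.055) [-0.0008 -0.0001  0.0327]
```

View pics/s6c.png

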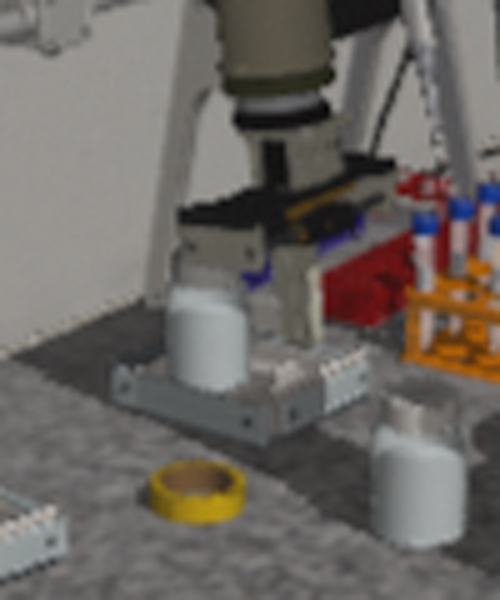

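View pics/w6.png

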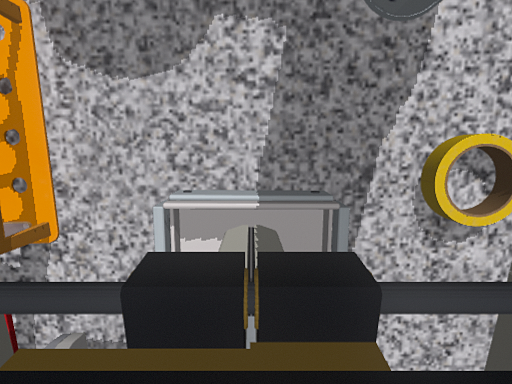

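The scene crop shows the tips over the pocket at (300,345), with the gripper body close to the bottle's cap in this view at (215,265). I'll measure the clearance from the depth.

```bash
python3 - <<'E'
from h import *
W=np.load('/tmp/scene_W.npy')*1000
im=cv2.imread('pics/s6.png')
for r in range(128,172,2):
    print(r,[tuple(np.nan_to_num(W[r,c]).round(0).astype(int).tolist()) for c in (267,271,275,279,285,289,293)])
E
```

```text
128 [(840, -232, 79), (843, -265, 70), (842, -295, 63), (581, 23, 187), (557, 19, 190), (542, 15, 192), (543, -12, 185)]
130 [(840, -232, 70), (585, 66, 190), (574, 58, 190), (586, 18, 177), (547, 33, 188), (545, 11, 183), (547, -18, 175)]
132 [(588, 86, 187), (571, 84, 189), (554, 83, 192), (540, 79, 193), (558, 18, 175), (541, 17, 177), (532, 4, 176)]
134 [(580, 96, 183), (568, 89, 184), (555, 82, 184), (532, 90, 191), (553, 25, 170), (540, 18, 170), (525, 13, 172)]
136 [(592, 82, 170), (572, 84, 174), (556, 81, 176), (531, 91, 183), (552, 26, 163), (531, 30, 167), (528, 10, 163)]
138 [(595, 78, 161), (575, 80, 165), (559, 77, 167), (539, 81, 172), (536, 48, 164), (533, 28, 159), (784, -357, 9)]
140 [(598, 75, 152), (578, 77, 156), (559, 77, 160), (539, 81, 165), (553, 25, 147), (549, 5, 142), (780, -352, 2)]
142 [(594, 80, 146), (575, 80, 150), (555, 82, 154), (537, 83, 158), (562, 12, 134), (552, 0, 132), (549, -21, 127)]
144 [(635, 28, 116), (621, 21, 117), (613, 7, 115), (774, -234, 16), (563, 11, 125), (548, 7, 127), (555, -29, 116)]
146 [(639, 23, 106), (622, 20, 108), (620, 
[... 712 characters left out ...]
35), (546, 8, 73), (642, -155, 2)]
160 [(634, 31, 52), (622, 22, 52), (608, 14, 53), (611, -15, 43), (615, -61, 28), (601, -68, 29), (579, -65, 35)]
162 [(635, 29, 43), (623, 21, 43), (610, 11, 43), (607, -10, 37), (619, -66, 17), (598, -64, 22), (580, -66, 26)]
164 [(637, 28, 34), (617, 28, 39), (608, 15, 36), (610, -14, 27), (598, -37, 22), (592, -56, 18), (531, 3, 50)]
166 [(634, 31, 27), (619, 25, 29), (612, 9, 25), (594, 8, 29), (591, -29, 18), (534, 25, 48), (528, 7, 44)]
168 [(609, 63, 35), (596, 55, 35), (598, 28, 26), (598, 2, 18), (534, 51, 49), (532, 28, 42), (526, 10, 37)]
170 [(607, 66, 28), (592, 60, 30), (572, 62, 35), (557, 56, 37), (537, 46, 39), (528, 33, 36), (530, 4, 26)]
```

Clearance: the body's front edge is at x≈0.598 now, against the cap at 0.610. Sitting 4-5 mm nearer the lip gives about 15 mm, and the edge stays above z≈0.11. Continuing down.

Emit:
arm_command([
  [0.001,0,0.004],
  [0.001,0,0.004],
  [0,0,0.005],
  [0,0,0.005],
  [-0.001,0,0.004],
  [0,0,0],
  [0,0,0],
  [0,0,0],
], fingers=[0,0,0,0,0,0,0,0], spin=[0,0,0,0,0,0,0,0])

```text
t: 15.83
tool_pos: [0.5499, -0.0058, 0.0636]
orientation: [-0.028, -3.027, 0.005]
ft_force: [-0.2, 0.2, -0.6]
opening: 0.003
```

```bash
python3 - <<'E'
from h import *
rel((.549,-.006,.057))
E
```

```text
t 15.83 pos [ 0.5499 -0.0058  0.0636] ydir 88.94 tilt [ 0.114 -0.004 -0.993] F [-0.2  0.2 -0.6] op 0.0
-> (0.549, -0.006, 0.057) [ 0.0001 -0.0002  0.0067]
```

Emit:
arm_command([
  [0,0,0.004],
  [0,0,0.003],
  [0,0,0],
  [0.001,0,0],
  [0.002,0,0],
  [0.002,0,0],
  [0.003,0,0],
  [0.003,0,0],
  [0.003,0,0],
  [0.003,0,0],
  [0.003,0,0],
], fingers=[0,0,0,0,0,0,0,0,0,0,0], spin=[0,0,0,0,0,0,0,0,0,0,0])

```text
t: 16.75
tool_pos: [0.5304, -0.0056, 0.0598]
orientation: [-0.029, -3.034, 0.006]
ft_force: [3.4, -0.5, -2.6]
opening: 0.005
```

```bash
python3 - <<'E'
from h import *
rel((.455,-.004,.057))
E
```

```text
t 16.75 pos [ 0.5304 -0.0056  0.0598] ydir 88.94 tilt [ 0.107 -0.005 -0.994] F [ 3.4 -0.5 -2.6] op 0.0
-> (0.455, -0.004, 0.057) [0.0747 0.0002 0.0108]
```

Hooked: 3.4 N and the tray is sliding. I'll continue gently.

Emit:
arm_command([
  [0.003,0,0.001],
  [0.003,0,0.001],
  [0.003,0,0.001],
  [0.003,0,0.0005],
  [0.003,0,0.0005],
  [0.003,0,0.0005],
  [0.003,0,0.0005],
  [0.003,0,0.0005],
  [0.003,0,0.0005],
  [0.003,0,0.0005],
  [0.003,0,0.0005],
  [0.003,0,0.0005],
], fingers=[0,0,0,0,0,0,0,0,0,0,0,0], spin=[0,0,0,0,0,0,0,0,0,0,0,0])

```text
t: 17.75
tool_pos: [0.492, -0.005, 0.0584]
orientation: [-0.029, -3.039, 0.006]
ft_force: [3.1, 0.9, 0.9]
opening: 0.002
```

```bash
python3 - <<'E'
from h import *
rel((.455,-.004,.057))
E
```

```text
t 17.75 pos [ 0.492  -0.005   0.0584] ydir 88.94 tilt [ 0.102 -0.005 -0.995] F [3.1 0.9 0.9] op 0.0
-> (0.455, -0.004, 0.057) [0.0367 0.0003 0.0052]
```

Emit:
arm_command([
  [0.003,0,0.0005],
  [0.003,0,0.0005],
  [0.003,0,0.0005],
  [0.003,0,0.0005],
  [0.003,0,0.0005],
  [0.002,0,0.0005],
  [0.002,0,0],
  [0.002,0,0],
  [0.002,0,0],
  [0.002,0,0],
], fingers=[0,0,0,0,0,0,0,0,0,0], spin=[0,0,0,0,0,0,0,0,0,0])

```text
t: 18.58
tool_pos: [0.4668, -0.0045, 0.0576]
orientation: [-0.029, -3.046, 0.006]
ft_force: [15.2, -0.5, -11.8]
opening: 0.003
```

Emit:
arm_command([
  [0.002,0,0],
  [0.002,0,0],
  [0.002,0,0],
], fingers=[0,0,0], spin=[0,0,0])

```text
t: 18.83
tool_pos: [0.4665, -0.0046, 0.0584]
orientation: [-0.03, -3.061, 0.006]
ft_force: [13.2, -0.1, -8.5]
opening: 0.002
```

Emit:
arm_command([
  [-0.003,0,0],
  [-0.003,0,0],
  [-0.001,0,0],
  [0,0,0],
  [0,0,0],
], fingers=[0,0,0,0,0], spin=[0,0,0,0,0])

```text
t: 19.25
tool_pos: [0.4706, -0.0045, 0.0559]
orientation: [-0.03, -3.054, 0.006]
ft_force: [-0.1, 0.1, 1.0]
opening: 0.002
```

```bash
python3 - <<'E'
from h import *
rel((.475,-.0045,.16))
E
```

```text
t 19.25 pos [ 0.4706 -0.0045  0.0559] ydir 88.9 tilt [ 0.087 -0.005 -0.996] F [-0.1  0.1  1. ] op 0.0
-> (0.475, -0.0045, 0.16) [ 0.0046 -0.0004 -0.1041]
```

Emit:
arm_command([
  [0,0,-0.005],
  [0.0005,0,-0.01],
  [0.001,0,-0.012],
  [0.001,0,-0.015],
  [0.001,0,-0.02],
  [0.001,0,-0.02],
  [0,0,-0.02],
  [0,0,-0.02],
  [0,0,-0.02],
  [0,0,-0.02],
  [0,0,-0.01],
  [0,0,0],
  [0,0,0],
], fingers=[0,0,0,0,0,0,0,0,0,0,0,0,0], spin=[0,0,0,0,0,0,0,0,0,0,0,0,0])

```text
t: 20.33
tool_pos: [0.4788, -0.0036, 0.2434]
orientation: [-0.029, -3.052, 0.006]
ft_force: [-0.6, -0.3, -0.8]
opening: 0.004
```

```bash
python3 - <<'E'
from h import *
rel()
im,W=cap('top','t7.png')
cv2.imwrite('pics/t7c.png',cv2.resize(im[110:290,170:410],None,fx=3,fy=3,interpolation=cv2.INTER_CUBIC))
im,W=cap('wrist','w7.png')
v,u=np.mgrid[:384,:512];Z=W[...,2]
p=W[(Z>.0435)&(Z<.055)&(v>150)&(v<252)&(u>150)&(u<350)&((u<222)|(u>282))];print(len(p),np.median(p,0))
cap('scene','s7.png')
E
```

```text
t 20.33 pos [ 0.4788 -0.0036  0.2434] ydir 88.91 tilt [ 0.089 -0.005 -0.996] F [-0.6 -0.3 -0.8] op 0.0
146 [ 0.45271985 -0.0393851   0.04649197]
```

View pics/t7c.png

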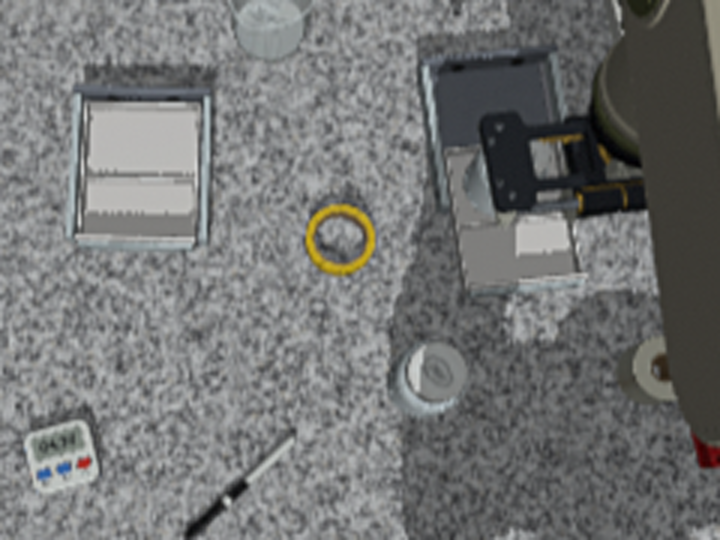

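View pics/s7.png

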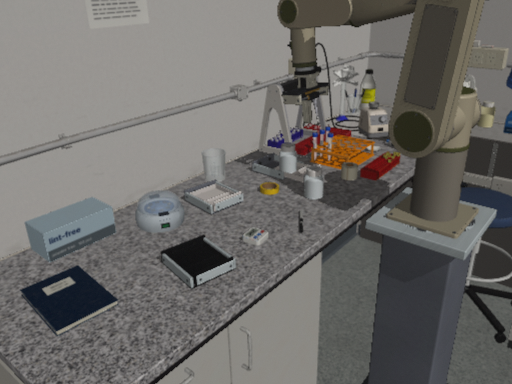

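Tray A is out: its lip moved from x=0.532 to 0.4527, about 79-80 mm. The bottle stands at scene (288,158), tray B is still home at scene (213,197), and the bystanders are unmoved. The arm is clear and touching nothing, so I'm handing in.

```bash
python3 - <<'E'
from h import *
a=cv2.imread('pics/top0.png').astype(int)
W0=None
W=np.load('/tmp/top_W.npy');v,u=np.mgrid[:384,:512];Z=W[...,2]
for n,m in(('spare',(u>295)&(u<330)&(v>215)&(v<255)&(Z>.05)),('timer',(u>170)&(u<210)&(v>245)&(v<280)&(Z>.01)),('marker',(u>225)&(u<275)&(v>245)&(v<295)&(Z>.006)),('tape',(u>268)&(u<298)&(v>172)&(v<205)&(Z>.01))):
    p=W[m];print(n,p.min(0).round(3),p.max(0).round(3))
print(bot.finish_job())
E
```

```text
spare [0.346 0.076 0.051] [0.41  0.137 0.106]
timer [0.321 0.415 0.01 ] [0.386 0.482 0.022]
marker [0.263 0.231 0.006] [0.344 0.345 0.017]
tape [0.492 0.128 0.011] [0.559 0.195 0.023]
the job is handed in; nothing more can be done
None
```

The job is done and handed in after about 20 s of the 48 s allowed. I pushed the empty tray home with the closed fingertips until it stopped. I then hooked the fingertip behind the lip of the bottle's tray and drew it out slowly to its stop. The two trays were never out together.

**Last checks:**
- **Empty tray:** it is home. The dock and tray together measure 162.5 mm, against 163.4 mm for the other dock when home, and the picture shows the lip flush.
- **Bottle's tray:** its lip moved about 79 mm of the nominal 80 mm, within measuring error, and it would not move further under a steady pull of 13–15 N. The bottle is still standing.
- **Bystanders:** the spare bottle, timer, marker and tape measure where they were, to about 3 mm. I checked the film and the black look-alike only by eye in the pictures; the arm partly hid the film in the last top view.
- **Arm:** it ended clear of everything, with no contact force. The highest force I read was about 23 N, while pressing the empty tray against its home stop.

**Didn't go as planned:** the tool picked up an unintended tilt of up to about 7°, and my attempts to remove it only partly worked. I estimated 12–15 mm of clearance between the gripper body and the bottle's cap, and no force reading suggested a touch.

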